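# Put up the folding condiment shelf

## Robot

A 6-joint arm with a two-finger parallel gripper is mounted at the origin on a cart in front of the work surface, level with it; the furniture and walls round the work are solid. World frame = base frame: x ahead of the robot, y to its left, z up, the work surface at z = 0. Lengths are in m, angles in rad, forces in N, time in s.
With the tool pointing down it reaches from about 0.3 to 0.95 m from the base axis. Payload 3.1 kg.
Tool frame: the origin (TCP) lies on the centre line of the jaws, within the pads' length; the fingertips stand 22 mm ahead of it and the grasp point (between the pads) lies 3 mm ahead of it (tip_extent is the distance from the TCP to the fingertips, in m); z points along the fingers, y is the direction in which the jaws open and shut (so a half turn about z gives the same grasp; the last joint's range is limited). The gripper opens to 85 mm and grips with 20 to 120 N. Pads are 22 mm wide; open, the fingers measure 114 mm over their backs; the gripper's body (76 mm by 85 mm) begins 54 mm behind the grasp point. The pads swing forward as they close: fully open they stand 13 mm farther back than shut.
Start: joints at [-1.281, 0.308, 1.634, -0, 1.2, -0.07], TCP at [0.22, -0.585, 0.253] pointing down, gripper open.
Joint ranges: [-3.06, 3.06], [-0.79, 1.96], [0.05, 2.63], [-1.19, 4.34], [0.05, 2.64], [-2.94, 2.94]. Speed limits (rad/s): [2.79, 2.79, 3.14, 3.14, 3.14, 3.14].

## Interface

Orientations are given as a unit quaternion [x, y, z, w].
In Python, from workcell import observe, snapshot, camera_params, job_done, tip_extent gives the robot as it stands. The module is installed in compiled form; this text tells all that it offers.
- The arm moves only by the tool move_arm, never from a script. Its argument "commands" is a list of rows, each a list of 7 numbers: the turn, a rotation vector about the tool's x, y, z in degrees, then the shift along the tool's x, y, z in units of 40 mm (1.0 is 40 mm), then the opening, from 0 (shut) to 1 (fully open). A call has 1 to 10 rows; each row is the pose to reach, as a shift and turn from the pose measured when the call began, along the tool's axes at that moment; what a row does not reach only later rows make up. A row lasts 1/10 s, in which the tool goes at most 50 mm and 8.59 degrees, less where a joint would pass 70% of its speed; a pose out of reach is approached as far as the arm can. A call with a gripper value outside its range is refused whole. The fingers move at their own pace and stop on an object; "force" is the grip in N (left out, the last holds). Time passes only in rows, so rows that repeat a pose let the fingers close. It gives the time, the measured TCP pose, the force and the opening at its end, in the units of the state.
- observe(): the state, without advancing time (a new reading comes with each control period).
- snapshot(name): name is "side" or "top" or "wrist"; returns the picture (400x640x3 uint8, red, green, blue); there is no depth.
- camera_params(name): a dict with "intrinsics" (3x3 intrinsics, pixels), "distortion" ([k1, k2, p1, p2, k3] as OpenCV has them; the pictures are not rectified), "xyz" and "rotation" of the camera in the world. Camera axes: x right, y up, looking along -z (the intrinsics and any distortion apply to the point x, -y, -z); pixel columns grow to the right and rows downward; lengths in m; the calibration is good to about 2 mm. A picture is of the moment at which its call begins: read the wrist's pose just before it. camera_params takes no time and is no camera call; for the wrist camera it gives the pose at the moment of the call.
- job_done(): hands the job in, once; it reports no verdict.
The state is a dict: "t": time; "joints": joint angles; "qd": joint speeds; "effort": joint torques, N m; "tcp_pos": TCP position; "tcp_rot": TCP orientation; "force": force on the tool from outside, world axes, zero at the start; "ft_torque": the same for the moment, N m; "finger_gap": opening from 0.0 (shut) to 1.0 (fully open).
Only numpy, scipy, OpenCV 4.12 (cv2) and the standard library are available. Lean on these libraries where they do the work, as an engineer would, in place of code of your own. Each camera call takes 0.05 s, during which the arm holds its last target.

## Task

Put up the little condiment shelf: push the hinged gate leg of the wooden stand out until it meets its stop, and pull the white marble plank out from between the kettle and the toaster until its middle is in front of the wall cupboard, then let go of it there, flat on the worktop. Take the plank again by its middle and, without dropping it, lay it across the two ends of the stand, flat on both seats between the round lugs and with its two rubber strips inside the two ends. Leave the pepper mill, salt shaker, lemon, apple and mug where they are.

Things in the scene. Friction and masses are not known exactly. Their poses are not given: they have to be found in the camera images.
- shelf_stand: Fixed stand of brown wood, front left of the robot. Origin on the worktop midway between its two ends; x points to its back, y along the span, away from the gate leg, z up. Two upright ends, 16 mm thick, 104 mm deep: one fixed at y = +120 mm, the gate leg at y = -120 mm when open (inner faces 224 mm apart). A rail joins them behind: x = 60 to 76 mm, top 52 mm high.
- fixed_seat (a point): Middle of the flat seat on top of the fixed end, 90 mm above the worktop. Each seat is 66 mm long along the stand's x, between a front and a back lug with round tops, each lug 19 mm long and 15.5 mm higher than the seat.
- gate_seat (a point): Middle of the same kind of seat on the gate leg, 56 mm from the hinge axis; moves with the leg.
- gate_hinge (a point): Upright hinge axis of the gate leg, at worktop height; at x = 56 mm, y = -120 mm of the stand. A steel stop plate stands outside the leg there, at y = -129 to -132 mm, x = 19 to 81 mm, z = 19 to 45 mm of the stand.
- gate_leg (a joint): Angle of the gate leg, rad: 0 = folded along the rail (pointing to the stand's +y), 1.571 = open at its stop (pointing to the stand's -x); at angle q it points along (-sin q, cos q) of the stand. Starts at 0.3 to 0.9. Reaches 4 to 108 mm from the axis. Stiff hinge, stays where left, moved by 1 to 2 N. Push its face towards the rail, which is free above 52 mm, the rail's top.
- gate_tip (a point): Top of the gate leg's free end, 108 mm from the hinge axis, 105.5 mm above the worktop.
- plank: White marble plank 300 x 60 x 14 mm, 0.5 to 0.72 kg, lying on two rubber strips; top at 22 mm. Origin: its middle, at the bottom of the strips; x along it, y across; both ends alike. Strips: 8 mm high, 8 wide, 40 long, across, 103 mm either side of the middle. Laid right, its origin is 82 mm above the stand's origin, x along the stand's y; play then 3 mm across, 5 mm endwise, each way.
- plank_near_end (a point): Top of the plank's end that sticks out towards the robot at the start. The plank then points along world x within 0.1 rad, its far part between kettle and toaster under the wall cupboard, front at world x = 0.61 (handles 0.58), underside 0.46 m up. The worktop's front edge is at world x = 0.365.
- pepper_mill: Bystander: dark wooden pepper mill, 58 mm wide, 170 mm high, standing; origin at the centre of its underside.
- salt_shaker: Bystander: clear salt shaker with grey top, 44 mm wide, 90 mm high, standing; origin at the centre of its underside.
- lemon: Bystander: yellow lemon, 78 x 55 x 56 mm, lying; origin at its underside.
- apple: Bystander: green apple, 75 mm wide, 68 mm high; origin at its underside.
- mug: Bystander: cream mug with a handle, 87 x 116 x 97 mm, standing; origin at its underside.

How it is judged:
By the outcome, as a careful person would: the job done as asked, in the order asked, and still so for the second after the job is handed in, with the robot touching nothing.
It also fails if it takes over 67 s, if anything falls off the work surface, if the arm or the gripper's body presses on something with over 40 N, if the wrist force passes 120 N, or if a joint passes its speed limit or range.

## Working session

There is one attempt and no reset: what is moved stays moved. The work goes in short steps, Python scripts to look and compute and a tool call to move; the robot and the scene stay as the last step left them, time stands still between calls to the robot, and variables do not carry over. Pictures are saved under pics/ and viewed, and the job is handed in when it is done.

Besides the shell and the picture viewer there is one more tool, called by a JSON object that holds its "method" and its "body", one argument or row to a line. move_arm: Moves the arm, as the interface text tells. Its arguments: {"type":"object","properties":{"commands":{"type":"array"},"force":{"type":"number"}},"required":["commands"]}

```bash
mkdir -p pics; ls
python3 - <<'E'
from workcell import *
import cv2
print(observe()); print(tip_extent)
for n in ("side","top","wrist"):
    p=camera_params(n); print(n,p)
    cv2.imwrite(f"pics/{n}0.png",snapshot(n)[:,:,::-1])
E
```

```text
pics
{'t': 0.0, 'joints': array([-1.28071553e+00,  3.09005783e-01,  1.63521157e+00, -2.96706727e-05,
        1.19969654e+00, -6.96778617e-02]), 'qd': array([ 0.00038101, -0.0021712 , -0.00120501, -0.00045021, -0.00028687,
        0.00016776]), 'effort': array([ 2.29703328e-04, -4.15254986e+01, -2.76662815e+01, -7.53906284e-05,
        1.02583205e-02, -4.12435185e-06]), 'tcp_pos': array([ 0.21978541, -0.58424402,  0.25203462]), 'tcp_rot': array([ 9.83863661e-01,  1.78916042e-01, -1.41378930e-04, -1.15206185e-03]), 'force': array([-0.01673503, -0.05663071,  0.32831991]), 'ft_torque': array([-0.07295085, -0.03535201, -0.00521098]), 'finger_gap': 1.0045986703392864}
0.022
side {'intrinsics': array([[389.10305102,   0.        , 321.85701132],
       [  0.        , 389.10305102, 200.30705855],
       [  0.        ,   0.        ,   1.        ]]), 'distortion': array([-0.05230328,  0.        ,  0.        ,  0.        ,  0.        ]), 'xyz': array([-0.08028904,  1.02563502,  0.83730108]), 'rotation': array([-0.12191497,  0.48097569,  0.83683719, -0.2313064 ])}
top {'intrinsics': array([[387.69956178,   0.        , 320.18050391],
       [  0.        , 387.69956178, 193.80511173],
       [  0.        ,   0.        ,   1.        ]]), 'distortion': array([0.01105791, 0.        , 0.        , 0.        , 0.        ]), 'xyz': array([ 0.43177056, -0.06767702,  1.39700417]), 'rotation': array([ 0.03473831, -0.04383144, -0.69755307,  0.71434709])}
wrist {'intrinsics': array([[331.93745704,   0.        , 318.42057857],
       [  0.        , 331.93745704, 201.96052257],
       [  0.        ,   0.        ,   1.        ]]), 'distortion': array([0.01231225, 0.        , 0.        , 0.        , 0.        ]), 'xyz': array([ 0.29875028, -0.55532724,  0.37255547]), 'rotation': array([-0.13433313,  0.09446138, -0.56122129,  0.81121041])}
```

View pics/top0.png

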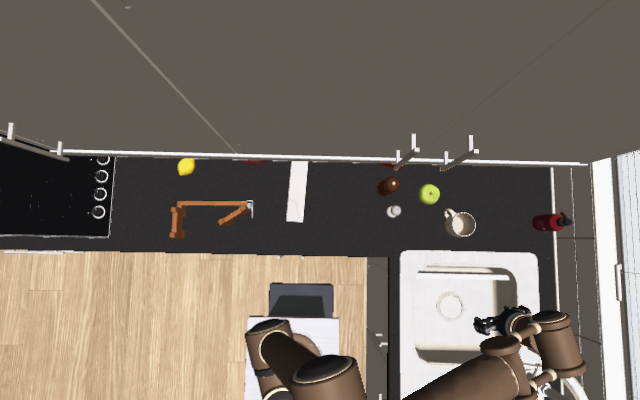

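View pics/side0.png

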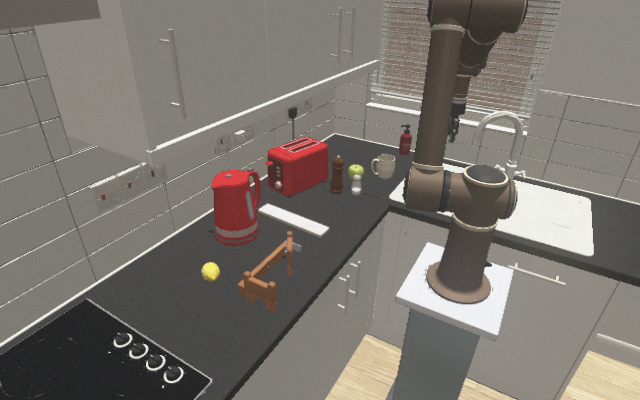

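View pics/wrist0.png

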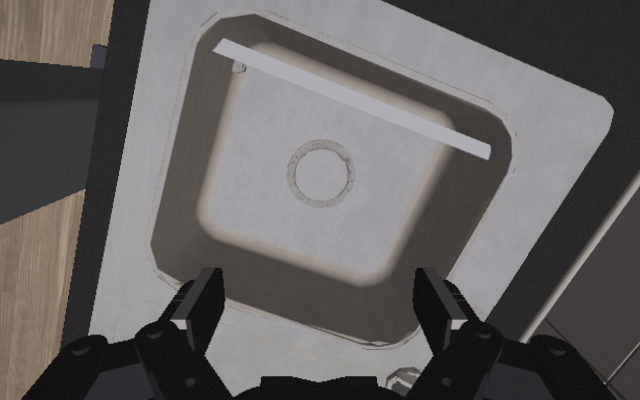

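```bash
cat > h.py <<'E'
from workcell import *
import numpy as np, cv2
from scipy.spatial.transform import Rotation as R
def ray(p,uv):
    n=cv2.undistortPoints(np.array([[uv]],float),p["intrinsics"],p["distortion"])[0,0]
    return R.from_quat(p["rotation"]).apply([n[0],-n[1],-1.])
def at(p,uv,z):
    d=ray(p,uv); c=p["xyz"]; return c+d*(z-c[2])/d[2]
def proj(p,X):
    X=np.atleast_2d(X); c=R.from_quat(p["rotation"]).inv().apply(X-p["xyz"])
    c=c*[1,-1,-1]
    return cv2.projectPoints(c,np.zeros(3),np.zeros(3),p["intrinsics"],p["distortion"])[0][:,0]
def crop(im,x0,x1,y0,y1,s,name):
    cv2.imwrite(name,cv2.resize(im[y0:y1,x0:x1],None,fx=s,fy=s,interpolation=cv2.INTER_CUBIC))
E
python3 - <<'E'
from h import *
t=cv2.imread("pics/top0.png"); s=cv2.imread("pics/side0.png")
crop(t,160,320,150,250,5,"pics/t1.png")
crop(s,200,335,195,315,5,"pics/s1.png")
E
```

```text
(no output)
```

View pics/t1.png

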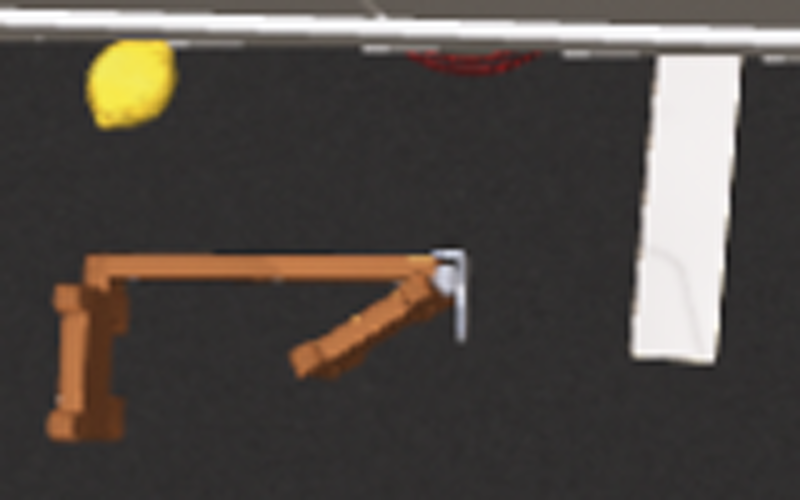

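View pics/s1.png

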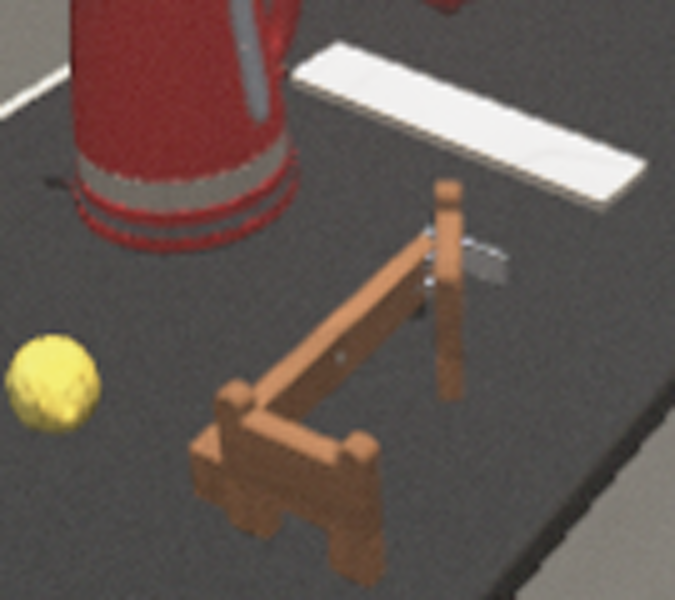

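```bash
cat > fit.py <<'E'
from h import *
from scipy.optimize import least_squares
T=camera_params("top");S=camera_params("side")
tc=lambda u,v:np.array([160+(u+.5)/5-.5,150+(v+.5)/5-.5])
sc=lambda u,v:np.array([200+(u+.5)/5-.5,195+(v+.5)/5-.5])
# plank
for uv in [(633,358),(716,363),(657,55),(741,55)]: print("plank top",at(T,tc(*uv),.022)[:2])
for uv in [(647,163),(604,208),(292,76),(338,42)]: print("plank side",at(S,sc(*uv),.022)[:2])
def w(p,X):
    X=np.asarray(X,float); a=p[2]; return np.array([p[0]+np.cos(a)*X[0]-np.sin(a)*X[1],p[1]+np.sin(a)*X[0]+np.cos(a)*X[1],X[2]])
def leg(q,r,t,z): # r along, t offset normal (toward rail side)
    d=np.array([-np.sin(q),np.cos(q)]); n=np.array([np.cos(q),np.sin(q)])
    xy=np.array([.056,-.12])+d*r+n*t; return [xy[0],xy[1],z]
obsv=[(T,tc(74,305),(.033,.12,.090)),(T,tc(74,410),(-.033,.12,.09)),
 (S,sc(255,411),(.033,.128,.09)),(S,sc(340,462),(-.033,.128,.09)),(S,sc(270,405),(.033,.112,.09)),(S,sc(350,448),(-.033,.112,.09))]
legs=[(T,tc(302,360),(.0985,0,.1055)),(T,tc(415,287),(.0135,0,.1055)),(S,sc(449,186),(.0985,0,.1055))]
legs=legs[:2]
lines=[(T,tc(130,256),.076,.052),(T,tc(410,256),.076,.052),(T,tc(150,281),.060,.052),(T,tc(390,281),.060,.052)]
def res(p):
    r=[]
    for P,uv,X in obsv: r+=list(proj(P,w(p,X))[0]-uv)
    for P,uv,X in legs: r+=list(proj(P,w(p,leg(p[3],*X)))[0]-uv)
    for P,uv,x,z in lines:
        g=at(P,uv,z)[:2]-p[:2]; r.append((np.cos(p[2])*g[0]+np.sin(p[2])*g[1]-x)*300)
    return np.array(r)
if __name__=="__main__":
    s=least_squares(res,[.5,.2,0,.6],loss="soft_l1"); p=s.x; print(p); print(res(p).round(1))
    np.save("stand.npy",p)
    t=cv2.imread("pics/top0.png"); si=cv2.imread("pics/side0.png")
    def box(pts): return [(pts[i],pts[j]) for i in range(8) for j in range(i) if bin(i^j).count("1")==1]
    segs=[]
    for x0,x1,z1 in((-.052,-.033,.1055),(.033,.052,.1055),(-.033,.033,.09)):
        segs+=box([w(p,(x,y,z)) for x in(x0,x1) for y in(.112,.128) for z in(0,z1)])
    for x0,x1,z1 in((.004,.023,.1055),(.089,.108,.1055),(.023,.089,.09)):
        segs+=box([w(p,leg(p[3],x,y,z)) for x in(x0,x1) for y in(-.008,.008) for z in(0,z1)])
    segs+=box([w(p,(x,y,z)) for x in(.06,.076) for y in(-.12,.12) for z in(.02,.052)])
    segs+=box([w(p,(x,y,z)) for x in(.019,.081) for y in(-.132,-.129) for z in(.019,.045)])
    for im,P,b,n in((t,T,(160,320,150,250),"t"),(si,S,(200,335,195,315),"s")):
        x0,x1,y0,y1=b
        big=cv2.resize(im[y0:y1,x0:x1],None,fx=5,fy=5,interpolation=cv2.INTER_CUBIC)
        for a,c in segs:
            q=(proj(P,np.array([a,c]))-[x0,y0]+.5)*5-.5
            cv2.line(big,*[tuple(int(v) for v in k) for k in q],(255,255,0),1)
        cv2.imwrite(f"pics/ov_{n}.png",big)
E
python3 fit.py
```

```text
plank top [0.48507521 0.03427817]
plank top [ 0.48292221 -0.02446936]
plank top [0.70310337 0.0241461 ]
plank top [ 0.70466987 -0.03627107]
plank side [ 0.48362678 -0.02167873]
plank side [0.4819066  0.04394153]
plank side [0.78125942 0.02094401]
plank side [ 0.78225403 -0.04006652]
[0.47260701 0.2808216  0.01776325 0.55725756]
[ 0.8  1.7 -0.1  0.5 -2.3  2.1 -0.2  0.3 -1.8  0.   1.2 -0.4  0.7 -0.5
  0.4  0.7 -0.2  0.2 -0.5 -0.2]
```

View pics/ov_t.png

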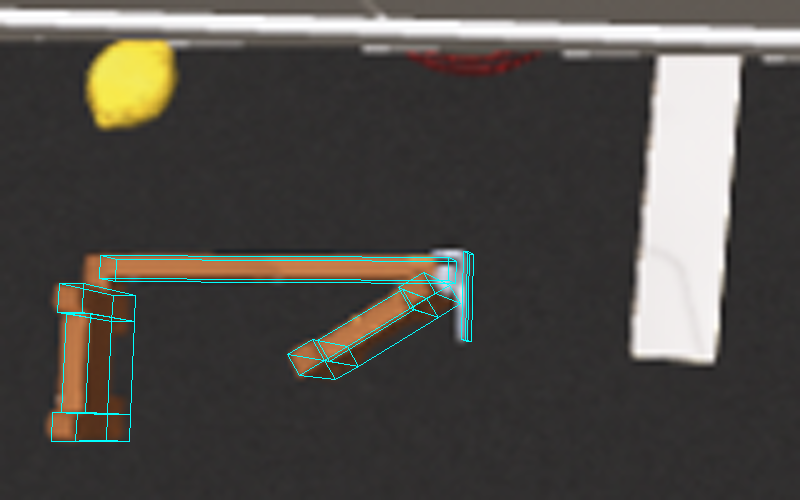

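View pics/ov_s.png

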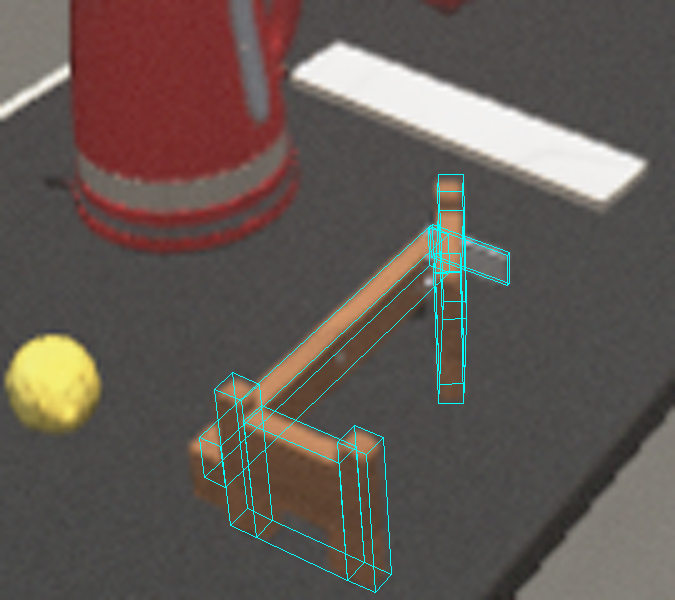

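```bash
cat > rows.py <<'E'
from h import *
def rows(targets,g=None):
    "targets: list of (x,y,z,yawdeg[,R]) -> rows relative to the current pose"
    s=observe(); R0=R.from_quat(s["tcp_rot"]); p0=s["tcp_pos"]
    for t in targets:
        Rt=R.from_euler("z",t[3],degrees=True)*R.from_quat([1,0,0,0])
        rv=(R0.inv()*Rt).as_rotvec(degrees=True); d=R0.inv().apply(np.array(t[:3])-p0)/.04
        print(rv.round(2).tolist(),d.round(3).tolist())
def st():
    s=observe(); print("t",round(s["t"],2),s["tcp_pos"].round(4),"yaw",(R.from_quat(s["tcp_rot"])*R.from_quat([1,0,0,0]).inv()).as_rotvec(degrees=True).round(2),"F",s["force"].round(1),"gap",round(s["finger_gap"],3),"q",s["joints"].round(2))
E
python3 -c "
from rows import *
st();rows([(.43,.22,.30,0)])"
```

```text
t 0.15 [ 0.2199 -0.5844  0.2523] yaw [1.100e-01 1.000e-02 2.061e+01] F [ 0.7 -0.7 -0.3] gap 0.999 q [-1.28  0.31  1.63  0.    1.2  -0.07]
[-0.11, 0.01, 20.61] [11.997, -16.975, -1.16]
```

{"method": "move_arm", "body": {
  "commands": [
    [0, 0, 20.6, 12, -17, -1.2, 0],
    [0, 0, 20.6, 12, -17, -1.2, 0],
    [0, 0, 20.6, 12, -17, -1.2, 0],
    [0, 0, 20.6, 12, -17, -1.2, 0],
    [0, 0, 20.6, 12, -17, -1.2, 0],
    [0, 0, 20.6, 12, -17, -1.2, 0],
    [0, 0, 20.6, 12, -17, -1.2, 0],
    [0, 0, 20.6, 12, -17, -1.2, 0],
    [0, 0, 20.6, 12, -17, -1.2, 0],
    [0, 0, 20.6, 12, -17, -1.2, 0]
  ]
}}

```text
t: 1.15
tcp_pos: [0.3455, -0.1, 0.2824]
tcp_rot: [1.0, -0.0, 0.0, -0.001]
force: [1.1, 0.8, 0.4]
finger_gap: 0.0
```

```bash
python3 -c "
from rows import *
st();rows([(.43,.22,.30,0)])"
```

```text
t 1.15 [ 0.3455 -0.1     0.2824] yaw [ 0.09 -0.02 -0.04] F [1.1 0.8 0.4] gap 0.0 q [-0.4  -0.28  2.17  0.    1.25  1.17]
[-0.09, -0.02, -0.04] [2.107, -8.002, -0.428]
```

{"method": "move_arm", "body": {
  "commands": [
    [0, 0, 0, 2.1, -8, -0.4, 0],
    [0, 0, 0, 2.1, -8, -0.4, 0],
    [0, 0, 0, 2.1, -8, -0.4, 0],
    [0, 0, 0, 2.1, -8, -0.4, 0],
    [0, 0, 0, 2.1, -8, -0.4, 0],
    [0, 0, 0, 2.1, -8, -0.4, 0],
    [0, 0, 0, 2.1, -8, -0.4, 0],
    [0, 0, 0, 2.1, -8, -0.4, 0],
    [0, 0, 0, 2.1, -8, -0.4, 0],
    [0, 0, 0, 2.1, -8, -0.4, 0]
  ]
}}

```text
t: 2.15
tcp_pos: [0.4292, 0.2189, 0.2984]
tcp_rot: [1.0, -0.001, -0.0, -0.0]
force: [-0.4, 0.9, 0.5]
finger_gap: -0.0
```

```bash
python3 -c "
from rows import *
st(); p=camera_params('wrist'); im=snapshot('wrist'); cv2.imwrite('pics/w1.png',im[:,:,::-1])
import pickle; pickle.dump(p,open('w1.pkl','wb'))
from fit import w,leg
s=np.load('stand.npy')
pts=[w(s,(-.033,.12,.09)),w(s,(.033,.12,.09)),w(s,leg(s[3],.108,0,.1055)),w(s,(.076,-.12,.052)),w(s,(.019,-.1305,.045))]
print(proj(p,np.array(pts)).round(0).tolist())"
```

```text
t 2.15 [0.4292 0.2189 0.2984] yaw [ 0.02  0.04 -0.07] F [-0.4  0.9  0.5] gap -0.0 q [ 0.38 -0.02  1.91  0.    1.25  1.95]
plank top [0.48507521 0.03427817]
plank top [ 0.48292221 -0.02446936]
plank top [0.70310337 0.0241461 ]
plank top [ 0.70466987 -0.03627107]
plank side [ 0.48362678 -0.02167873]
plank side [0.4819066  0.04394153]
plank side [0.78125942 0.02094401]
plank side [ 0.78225403 -0.04006652]
[[138.0, 167.0], [125.0, 99.0], [282.0, 135.0], [375.0, 48.0], [381.0, 107.0]]
```

View pics/w1.png

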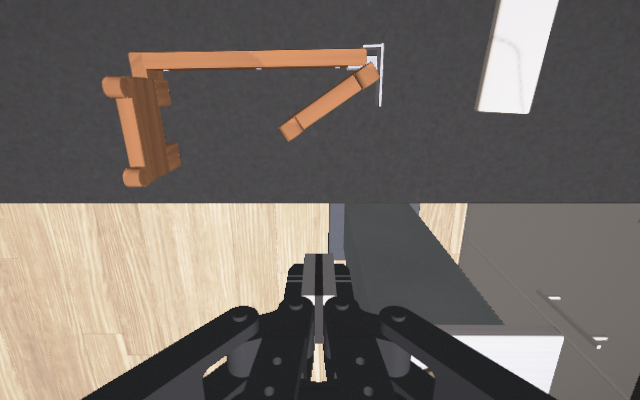

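```bash
python3 -c "
from h import *
t=cv2.imread('pics/w1.png'); crop(t,95,395,35,195,2.6,'pics/w1c.png')"
```

```text
(no output)
```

View pics/w1c.png

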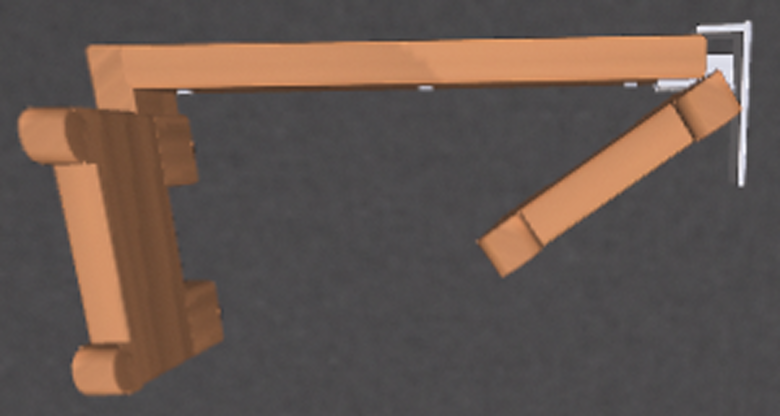

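```bash
cat > fit2.py <<'E'
import fit,pickle
from fit import *
W=pickle.load(open("w1.pkl","rb")); wc=lambda u,v:np.array([95+(u+.5)/2.6-.5,35+(v+.5)/2.6-.5])
def run():
    s=least_squares(res,[.47,.28,0.02,.56],loss="soft_l1"); print(s.x.round(4),s.fun.round(1)); return s.x
wo=[(W,wc(56,165),(.033,.128,.09)),(W,wc(97,162),(.033,.112,.09)),(W,wc(90,343),(-.033,.128,.09)),(W,wc(131,343),(-.033,.112,.09))]
wl=[(W,wc(541,243),(.089,-.008,.09)),(W,wc(518,212),(.089,.008,.09)),(W,wc(676,104),(.023,.008,.09)),(W,wc(696,138),(.023,-.008,.09))]
wln=[(W,wc(150,45),.076,.052),(W,wc(690,38),.076,.052),(W,wc(150,88),.06,.052),(W,wc(690,80),.06,.052)]
fit.obsv,fit.legs,fit.lines=fit.obsv+wo,fit.legs+wl,fit.lines+wln
a=run(); fit.obsv,fit.legs,fit.lines=wo,wl,wln; b=run()
np.save("stand.npy",b)
p=b
# push path
for q in np.linspace(p[3],1.571,8):
    h=.008+.011*abs(np.cos(q))+.0145*abs(np.sin(q)); 
    print(round(q,2),w(p,leg(q,.092,h,.09)).round(4))
print("appr",w(p,leg(p[3],.092,.045,.09)).round(4))
E
python3 fit2.py
```

```text
plank top [0.48507521 0.03427817]
plank top [ 0.48292221 -0.02446936]
plank top [0.70310337 0.0241461 ]
plank top [ 0.70466987 -0.03627107]
plank side [ 0.48362678 -0.02167873]
plank side [0.4819066  0.04394153]
plank side [0.78125942 0.02094401]
plank side [ 0.78225403 -0.04006652]
[0.473  0.2816 0.0138 0.5521] [ 0.7  1.5 -0.3  0.3 -2.7  2.1 -0.6  0.4 -2.1  0.1  0.8 -0.3 -1.1 -0.2
  0.2  0.7  0.1  0.1  0.3 -0.1  0.4 -0.7  0.2  0.7  0.9  0.3  0.5 -2.1
 -0.9 -0.3  0.1  2.1 -0.4  0.2 -0.7 -0.2 -0.1 -0.2  0.1  0.1]
[0.473  0.2816 0.0135 0.552 ] [-1.2 -0.3  0.2  0.6  0.   0.   0.2 -0.2  0.8  0.3  0.5 -2.2 -0.9 -0.3
  0.1  2.1 -0.1 -0.2  0.1  0.1]
0.55 [0.5024 0.2535 0.09  ]
0.7 [0.4901 0.2489 0.09  ]
0.84 [0.4782 0.2424 0.09  ]
0.99 [0.4672 0.234  0.09  ]
1.13 [0.4573 0.2237 0.09  ]
1.28 [0.449  0.2117 0.09  ]
1.43 [0.4426 0.1982 0.09  ]
1.57 [0.4383 0.1836 0.09  ]
appr [0.5193 0.2642 0.09  ]
```

{"method": "move_arm", "body": {
  "commands": [
    [0, 0, 0, 2.27, -1.15, 3.0, 0],
    [0, 0, 0, 2.27, -1.15, 3.0, 0],
    [0, 0, 0, 2.27, -1.15, 3.0, 0],
    [0, 0, 0, 2.27, -1.15, 3.0, 0],
    [0, 0, 0, 2.27, -1.15, 5.16, 0],
    [0, 0, 0, 2.27, -1.15, 5.16, 0],
    [0, 0, 0, 2.27, -1.15, 5.16, 0],
    [0, 0, 0, 2.27, -1.15, 5.16, 0]
  ]
}}

```text
t: 3.0
tcp_pos: [0.52, 0.2637, 0.093]
tcp_rot: [1.0, -0.002, -0.0, -0.0]
force: [0.6, 0.6, 0.8]
finger_gap: 0.002
```

```bash
python3 -c "
from rows import *
st();rows([(.502,.2535,.092,0),(.4901,.2489,.092,0),(.4782,.2424,.092,0),(.4672,.234,.092,0),(.4573,.2237,.092,0),(.449,.2117,.092,0),(.4426,.1982,.092,0),(.4405,.191,.092,0)])"
```

```text
t 3.0 [0.52   0.2637 0.093 ] yaw [ 0.02  0.05 -0.18] F [0.6 0.6 0.8] gap 0.002 q [0.39 0.43 1.84 0.   0.88 1.97]
[-0.02, 0.05, -0.18] [-0.449, 0.257, 0.026]
[-0.02, 0.05, -0.18] [-0.747, 0.373, 0.026]
[-0.02, 0.05, -0.18] [-1.043, 0.536, 0.026]
[-0.02, 0.05, -0.18] [-1.318, 0.747, 0.026]
[-0.02, 0.05, -0.18] [-1.565, 1.005, 0.026]
[-0.02, 0.05, -0.18] [-1.771, 1.306, 0.026]
[-0.02, 0.05, -0.18] [-1.93, 1.644, 0.026]
[-0.02, 0.05, -0.18] [-1.982, 1.824, 0.026]
```

{"method": "move_arm", "body": {
  "commands": [
    [0, 0, 0, -0.45, 0.26, 0, 0],
    [0, 0, 0, -0.75, 0.37, 0, 0],
    [0, 0, 0, -1.04, 0.54, 0, 0],
    [0, 0, 0, -1.32, 0.75, 0, 0],
    [0, 0, 0, -1.56, 1.0, 0, 0],
    [0, 0, 0, -1.77, 1.31, 0, 0],
    [0, 0, 0, -1.93, 1.64, 0, 0],
    [0, 0, 0, -1.98, 1.82, 0, 0],
    [0, 0, 0, -1.98, 1.82, 0, 0]
  ]
}}

```text
t: 3.9
tcp_pos: [0.4401, 0.19, 0.0935]
tcp_rot: [1.0, -0.002, -0.001, -0.0]
force: [0.3, -0.5, 0.5]
finger_gap: -0.003
```

```bash
python3 -c "
from rows import *
st();rows([(.438,.1835,.092,0),(.438,.18,.092,0)]); cv2.imwrite('pics/t2.png',snapshot('top')[:,:,::-1]); t=cv2.imread('pics/t2.png'); crop(t,160,320,150,250,5,'pics/t2c.png')"
```

```text
t 3.9 [0.4401 0.19   0.0935] yaw [ 0.01  0.08 -0.26] F [ 0.3 -0.5  0.5] gap -0.003 q [0.32 0.26 2.08 0.   0.81 1.89]
[-0.01, 0.08, -0.26] [-0.051, 0.162, 0.036]
[-0.01, 0.08, -0.26] [-0.051, 0.25, 0.036]
```

View pics/t2c.png

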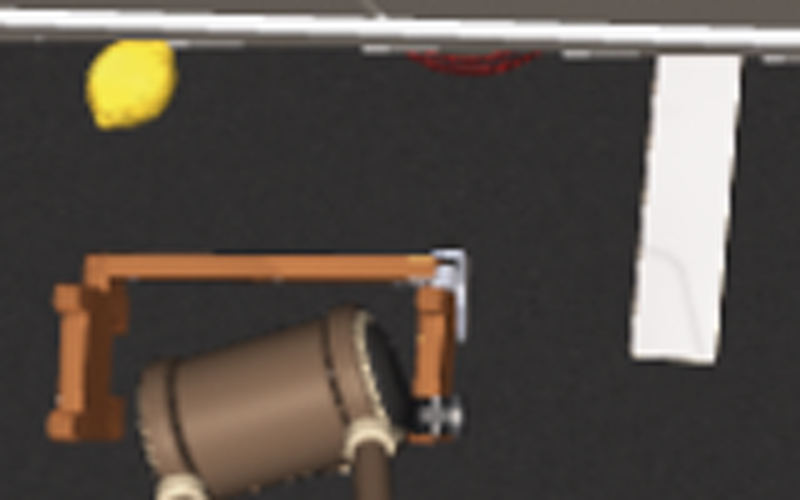

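{"method": "move_arm", "body": {
  "commands": [
    [0, 0, 0, -0.04, 0.08, 0, 0],
    [0, 0, 0, -0.05, 0.15, 0, 0],
    [0, 0, 0, -0.05, 0.2, 0, 0],
    [0, 0, 0, -0.05, 0.25, 0, 0]
  ]
}}

```text
t: 4.35
tcp_pos: [0.4386, 0.1836, 0.0933]
tcp_rot: [1.0, -0.004, -0.0, -0.004]
force: [-0.5, 18.9, -2.8]
finger_gap: 0.0
```

Run:
```python
from rows import *
import pickle
W=pickle.load(open("w1.pkl","rb"))
for uv in [(478,109.5),(529.5,113),(498,0),(560,0)]: print(at(W,uv,.022)[:2].round(4))
t=cv2.imread('pics/w1.png'); crop(t,460,600,0,130,5,'pics/w1p.png')
```

```text
[0.4893 0.0355]
[ 0.4852 -0.024 ]
[0.5987 0.0323]
[ 0.5981 -0.0314]
```

View pics/w1p.png

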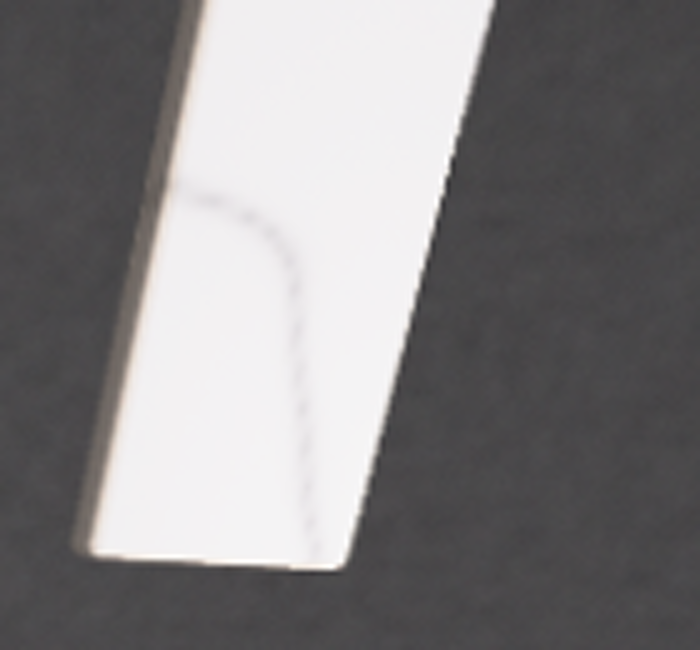

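{"method": "move_arm", "body": {
  "commands": [
    [0, 0, 0, 0.1, -0.6, 0, 0],
    [0, 0, 0, 0.1, -0.6, 0, 0],
    [0, 0, 0, 0.1, -0.6, -3, 0],
    [0, 0, 0, 0.1, -0.6, -3, 0],
    [0, 0, 0, 0.1, -0.6, -3, 0],
    [0, 0, 0, 0.1, -0.6, -3, 0]
  ]
}}

```text
t: 4.95
tcp_pos: [0.4455, 0.2072, 0.2174]
tcp_rot: [1.0, -0.004, 0.003, -0.005]
force: [-0.2, 0.3, 0.3]
finger_gap: -0.003
```

Run:
```python
from rows import *
st(); rows([(.515,.004,.13,-3),(.515,.004,.026,-3)])
p=camera_params('wrist'); cv2.imwrite('pics/w2.png',snapshot('wrist')[:,:,::-1])
```

```text
t 4.95 [0.4455 0.2072 0.2174] yaw [ 0.54 -0.4  -0.46] F [-0.2  0.3  0.3] gap -0.003 q [0.34 0.08 1.98 0.01 1.07 1.92]
[-0.55, -0.38, 2.54] [1.762, 5.086, 2.15]
[-0.55, -0.38, 2.54] [1.744, 5.111, 4.75]
```

View pics/w2.png

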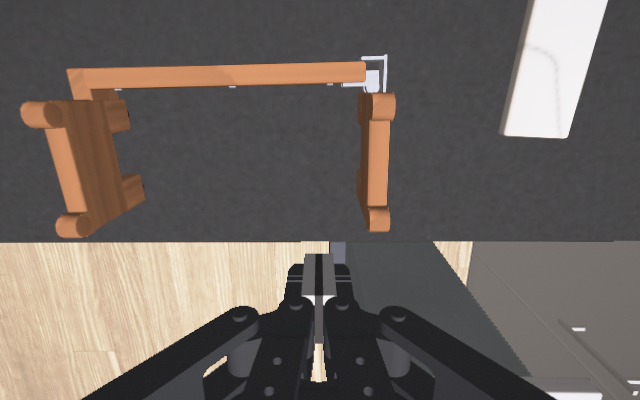

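{"method": "move_arm", "body": {
  "commands": [
    [-0.5, -0.4, 2.5, 1.76, 5.1, 2.1, 1],
    [-0.5, -0.4, 2.5, 1.76, 5.1, 2.1, 1],
    [-0.5, -0.4, 2.5, 1.76, 5.1, 2.1, 1],
    [-0.5, -0.4, 2.5, 1.76, 5.1, 2.1, 1],
    [-0.5, -0.4, 2.5, 1.76, 5.1, 2.1, 1],
    [-0.5, -0.4, 2.5, 1.76, 5.1, 2.1, 1],
    [-0.5, -0.4, 2.5, 1.76, 5.1, 2.1, 1]
  ]
}}

```text
t: 5.7
tcp_pos: [0.5106, 0.0022, 0.1271]
tcp_rot: [1.0, -0.027, -0.005, 0.0]
force: [0.8, 0.6, 0.8]
finger_gap: 1.003
```

Run:
```python
from rows import *
st(); rows([(.515,.004,.026,-3)])
p=camera_params('wrist'); cv2.imwrite('pics/w3.png',snapshot('wrist')[:,:,::-1])
```

```text
t 5.7 [0.5106 0.0022 0.1271] yaw [-0.01  0.59 -3.09] F [0.8 0.6 0.8] gap 1.003 q [-0.08  0.26  1.99 -0.    0.91  1.54]
[0.02, 0.58, -0.09] [0.133, -0.052, 2.527]
```

View pics/w3.png

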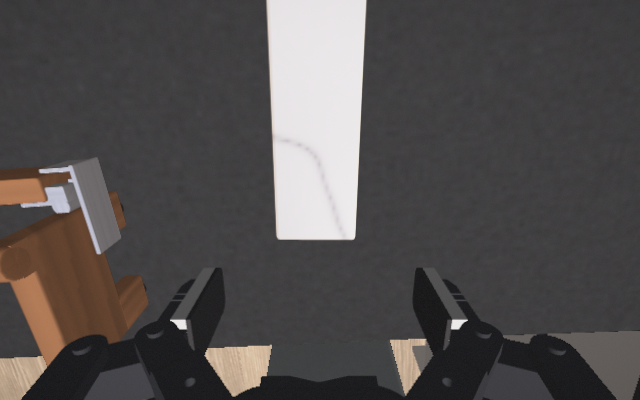

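{"method": "move_arm", "body": {
  "commands": [
    [0, 0.6, 0, 0.13, -0.05, 1.2, 1],
    [0, 0.6, 0, 0.13, -0.05, 2.0, 1],
    [0, 0.6, 0, 0.13, -0.05, 2.5, 1],
    [0, 0.6, 0, 0.13, -0.05, 2.5, 1],
    [0, 0.6, 0, 0.13, -0.05, 2.5, 0.5],
    [0, 0.6, 0, 0.13, -0.05, 2.5, 0.5],
    [0, 0.6, 0, 0.13, -0.05, 2.5, 0.5],
    [0, 0.6, 0, 0.13, -0.05, 2.5, 0.5],
    [0, 0.6, 0, 0.13, -0.05, 2.5, 0.5]
  ],
  "force": 60
}}

```text
t: 6.65
tcp_pos: [0.517, 0.005, 0.03]
tcp_rot: [1.0, -0.026, 0.003, 0.0]
force: [-1.8, 2.1, 6.9]
finger_gap: 0.684
```

Run:
```python
from rows import *
st(); rows([(.39,.0095,.026,-3)])
p=camera_params('wrist'); cv2.imwrite('pics/w4.png',snapshot('wrist')[:,:,::-1])
```

```text
t 6.65 [0.517 0.005 0.03 ] yaw [-0.01 -0.29 -2.98] F [-1.8  2.1  6.9] gap 0.684 q [-0.07  0.43  2.01  0.    0.69  1.55]
[0.0, -0.29, 0.02] [-3.177, 0.052, 0.083]
```

View pics/w4.png

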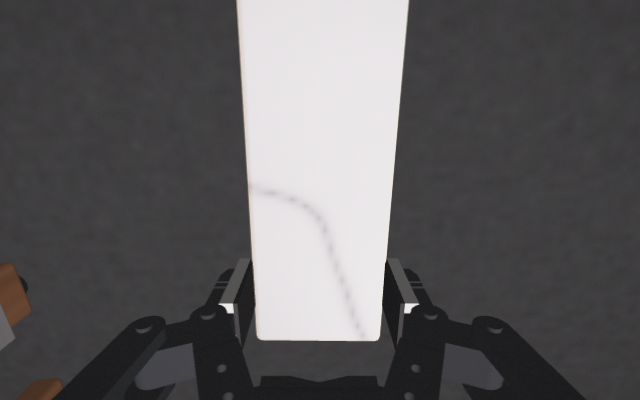

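{"method": "move_arm", "body": {
  "commands": [
    [0, 0, 0, -0.4, 0, -0.05, 0.5],
    [0, 0, 0, -0.8, 0, -0.05, 0.5],
    [0, 0, 0, -1.2, 0, -0.05, 0.5],
    [0, 0, 0, -1.6, 0, -0.05, 0.5],
    [0, 0, 0, -2.0, 0, -0.05, 0.5],
    [0, 0, 0, -2.4, 0, -0.05, 0.5],
    [0, 0, 0, -2.8, 0, -0.05, 0.5],
    [0, 0, 0, -3.15, 0, -0.05, 0.5],
    [0, 0, 0, -3.15, 0, -0.05, 0.5],
    [0, 0, 0, -3.15, 0, 0, 0.5]
  ]
}}

```text
t: 7.7
tcp_pos: [0.3908, 0.0115, 0.0298]
tcp_rot: [1.0, -0.026, 0.002, 0.0]
force: [-10.9, 1.3, 31.7]
finger_gap: 0.68
```

Run:
```python
from rows import *
st(); 
cv2.imwrite('pics/t3.png',snapshot('top')[:,:,::-1]); t=cv2.imread('pics/t3.png'); crop(t,240,400,150,250,5,'pics/t3c.png')
```

```text
t 7.7 [0.3908 0.0115 0.0298] yaw [-0.01 -0.23 -2.98] F [-10.9   1.3  31.7] gap 0.68 q [-0.08  0.25  2.29  0.    0.59  1.54]
```

View pics/t3c.png

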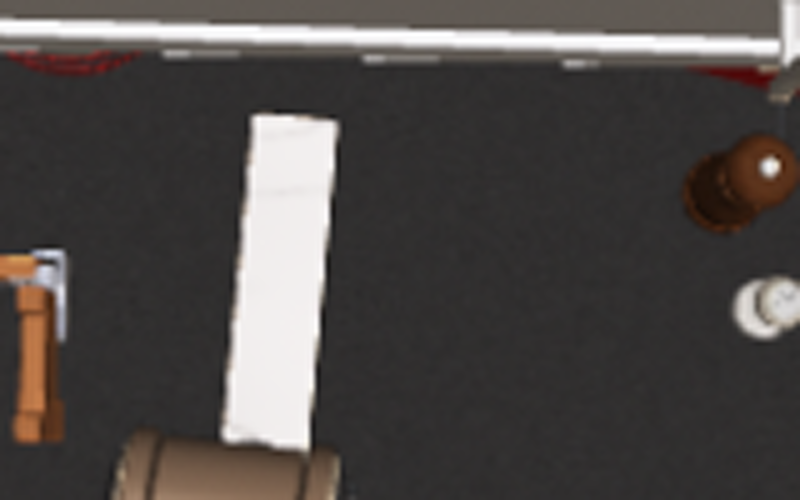

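{"method": "move_arm", "body": {
  "commands": [
    [0, 0, 0, 0, 0, -0.05, 0.6],
    [0, 0, 0, 0, 0, -0.05, 1],
    [0, 0, 0, 0, 0, -0.05, 1],
    [0, 0, 0, 0, 0, -0.05, 1],
    [0, 0, 0, 0, 0, -1, 1],
    [0, 0, 0, 0, 0, -2.5, 1],
    [0, 0, 0, 0, 0, -4, 1],
    [0, 0, 0, 0, 0, -4.5, 1],
    [0, 0, 0, 0, 0, -4.5, 1],
    [0, 0, 0, 0, 0, -4.5, 1]
  ]
}}

```text
t: 8.75
tcp_pos: [0.3915, 0.0115, 0.2112]
tcp_rot: [1.0, -0.026, 0.003, 0.0]
force: [-1.0, 0.3, -0.1]
finger_gap: 1.001
```

Run:
```python
from rows import *
st(); 
p=camera_params('wrist'); import pickle; pickle.dump(p,open('w5.pkl','wb'))
cv2.imwrite('pics/w5.png',snapshot('wrist')[:,:,::-1])
cv2.imwrite('pics/t4.png',snapshot('top')[:,:,::-1]); t=cv2.imread('pics/t4.png'); crop(t,240,340,150,250,6,'pics/t4c.png')
```

```text
t 8.75 [0.3915 0.0115 0.2112] yaw [-0.02 -0.37 -2.98] F [-1.   0.3 -0.1] gap 1.001 q [-0.08 -0.12  2.19  0.    1.06  1.54]
```

View pics/w5.png

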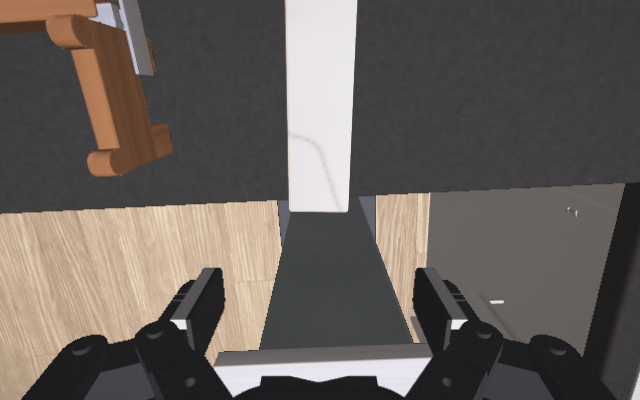

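View pics/t4c.png

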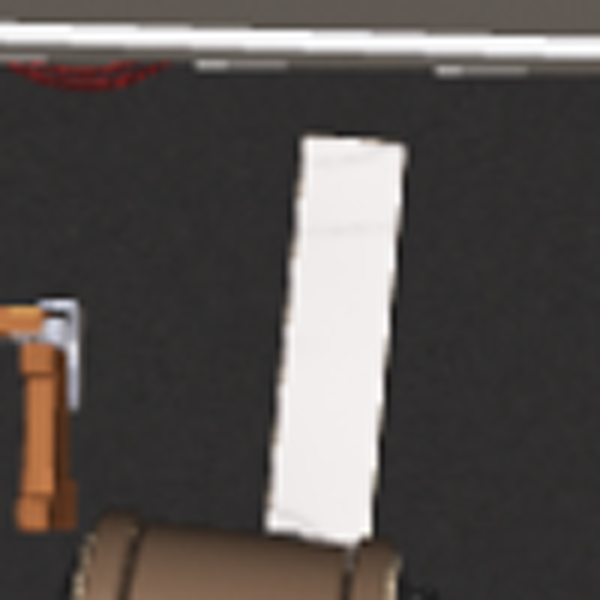

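Run:
```python
from rows import *
import pickle
W=pickle.load(open("w5.pkl","rb")); T=camera_params("top")
for uv in [(289.5,211),(348,212)]: print("w",at(W,uv,.022)[:2].round(4))
for uv in [(303,136),(405,147),(265,532),(365,545)]: print("t",at(T,(240+(uv[0]+.5)/6-.5,150+(uv[1]+.5)/6-.5),.022)[:2].round(4))
```

```text
w [0.3629 0.0417]
w [ 0.3588 -0.0164]
t [0.6606 0.0261]
t [ 0.6555 -0.035 ]
t [0.425  0.0409]
t [ 0.4188 -0.0179]
```

Run:
```python
from rows import *
st(); rows([(.51,.004,.13,-3.3),(.51,.004,.033,-3.3)])
```

```text
t 8.85 [0.3893 0.0117 0.2087] yaw [ 0.   -0.01 -2.97] F [-0.4  0.2  0.7] gap 1.003 q [-0.08 -0.11  2.19  0.    1.06  1.54]
[-0.0, -0.01, 0.33] [3.023, 0.035, 1.968]
[-0.0, -0.01, 0.33] [3.022, 0.035, 4.393]
```

{"method": "move_arm", "body": {
  "commands": [
    [0, 0, 0.3, 3.02, 0.03, 2, 1],
    [0, 0, 0.3, 3.02, 0.03, 2, 1],
    [0, 0, 0.3, 3.02, 0.03, 2, 1],
    [0, 0, 0.3, 3.02, 0.03, 2, 1],
    [0, 0, 0.3, 3.02, 0.03, 2, 1],
    [0, 0, 0.3, 3.02, 0.03, 3, 1],
    [0, 0, 0.3, 3.02, 0.03, 3.9, 1],
    [0, 0, 0.3, 3.02, 0.03, 4.39, 1],
    [0, 0, 0.3, 3.02, 0.03, 4.39, 1],
    [0, 0, 0.3, 3.02, 0.03, 4.39, 1]
  ]
}}

```text
t: 9.85
tcp_pos: [0.5094, 0.0043, 0.0341]
tcp_rot: [1.0, -0.029, 0.0, -0.0]
force: [-0.9, -0.4, -0.4]
finger_gap: 0.994
```

Run:
```python
from rows import *
st(); cv2.imwrite('pics/w6.png',snapshot('wrist')[:,:,::-1]);cv2.imwrite('pics/s6.png',snapshot('side')[:,:,::-1])
t=cv2.imread('pics/s6.png'); crop(t,200,400,150,290,4,'pics/s6c.png')
```

```text
t 9.85 [0.5094 0.0043 0.0341] yaw [ 0.   -0.03 -3.27] F [-0.9 -0.4 -0.4] gap 0.994 q [-0.08  0.42  2.02  0.    0.7   1.55]
```

View pics/w6.png

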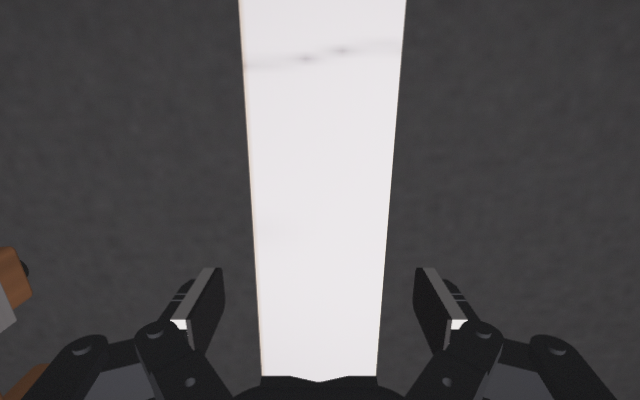

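View pics/s6c.png

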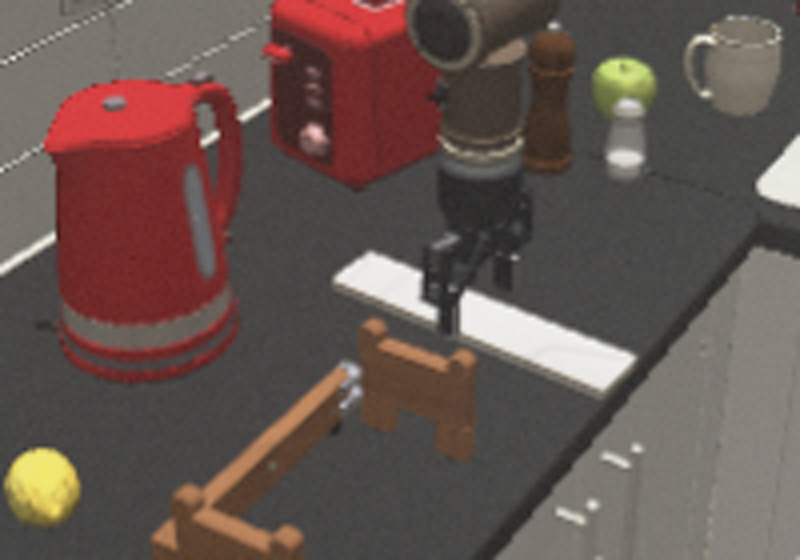

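{"method": "move_arm", "body": {
  "commands": [
    [0, 0, 0, 0, 0, 0, 0.5],
    [0, 0, 0, 0, 0, 0, 0.5],
    [0, 0, 0, 0, 0, 0, 0.5],
    [0, 0, 0, 0, 0, 0, 0.5],
    [0, 0, 0, 0, 0, 0, 0.5],
    [0, 0, 0, 0, 0, 0, 0.5]
  ],
  "force": 100
}}

```text
t: 10.55
tcp_pos: [0.5128, 0.0039, 0.0383]
tcp_rot: [1.0, -0.028, 0.003, 0.0]
force: [-3.0, -0.3, 16.4]
finger_gap: 0.636
```

{"method": "move_arm", "body": {
  "commands": [
    [0, 0, 0, 0, 0, -0.15, 0.5],
    [0, 0, 0, 0, 0, -0.4, 0.5],
    [0, 0, 0, 0, 0, -0.7, 0.5],
    [0, 0, 0, 0, 0, -1, 0.5],
    [0, 0, 0, 0, 0, -1, 0.5],
    [0, 0, 0, 0, 0, -1, 0.5]
  ]
}}

```text
t: 11.15
tcp_pos: [0.5128, 0.0039, 0.0787]
tcp_rot: [1.0, -0.028, 0.004, 0.0]
force: [-0.6, 0.7, -5.2]
finger_gap: 0.628
```

Run:
```python
from rows import *
st(); print(observe()["ft_torque"]); cv2.imwrite('pics/w7.png',snapshot('wrist')[:,:,::-1]);cv2.imwrite('pics/s7.png',snapshot('side')[:,:,::-1])
t=cv2.imread('pics/s7.png'); crop(t,260,380,170,260,6,'pics/s7c.png')
```

```text
t 11.15 [0.5128 0.0039 0.0787] yaw [-0.03 -0.41 -3.26] F [-0.6  0.7 -5.2] gap 0.628 q [-0.08  0.34  2.01 -0.    0.79  1.55]
[ 0.00523399 -0.00711454 -0.00586435]
```

View pics/w7.png

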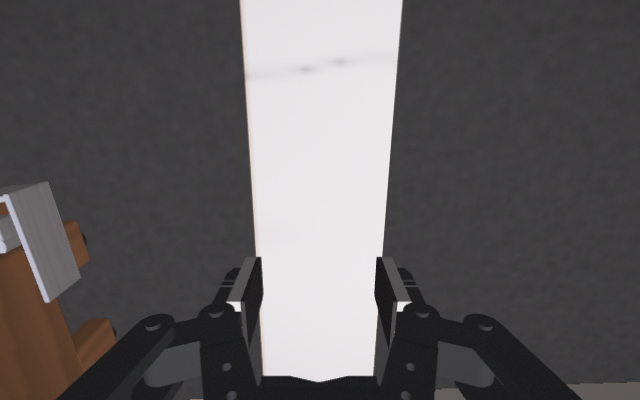

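View pics/s7c.png

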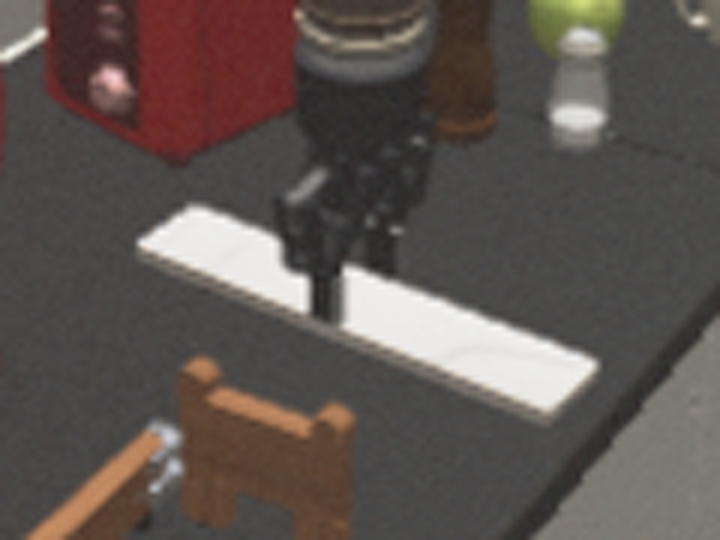

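Run:
```python
from rows import *
rows([(.48,.06,.22,-3.3),(.48,.06,.22,90.8)])
```

```text
[0.02, -0.28, 0.04] [-0.858, -1.353, -3.558]
[0.25, -0.2, -94.06] [-0.858, -1.353, -3.558]
```

{"method": "move_arm", "body": {
  "commands": [
    [0, -0.3, 0, -0.1, -0.2, -0.9, 0.5],
    [0, -0.3, 0, -0.3, -0.5, -1.8, 0.5],
    [0, -0.3, 0, -0.6, -0.9, -2.7, 0.5],
    [0.2, -0.2, -8, -0.86, -1.35, -3.56, 0.5],
    [0.2, -0.2, -16, -0.86, -1.35, -3.56, 0.5],
    [0.2, -0.2, -24, -0.86, -1.35, -3.56, 0.5],
    [0.2, -0.2, -32, -0.86, -1.35, -3.56, 0.5],
    [0.2, -0.2, -40, -0.86, -1.35, -3.56, 0.5],
    [0.2, -0.2, -48, -0.86, -1.35, -3.56, 0.5],
    [0.2, -0.2, -56, -0.86, -1.35, -3.56, 0.5]
  ]
}}

```text
t: 12.25
tcp_pos: [0.4789, 0.0599, 0.2189]
tcp_rot: [0.895, 0.447, -0.001, -0.001]
force: [-0.0, -0.2, -5.4]
finger_gap: 0.621
```

Run:
```python
from rows import *
st();rows([(.48,.06,.22,90.8),(.473,.2816,.22,90.8)])
```

```text
t 12.25 [0.4789 0.0599 0.2189] yaw [ 0.1   0.08 53.07] F [-0.  -0.2 -5.4] gap 0.621 q [0.03 0.07 1.99 0.   1.08 0.68]
[-0.13, -0.02, -37.73] [0.019, 0.02, -0.027]
[-0.13, -0.02, -37.73] [4.342, -3.449, -0.022]
```

{"method": "move_arm", "body": {
  "commands": [
    [0, 0, -8, 0, 0, 0, 0.5],
    [0, 0, -16, 0.4, -0.3, 0, 0.5],
    [0, 0, -24, 0.9, -0.7, 0, 0.5],
    [0, 0, -31, 1.5, -1.2, 0, 0.5],
    [0, 0, -37.7, 2.2, -1.8, 0, 0.5],
    [0, 0, -37.7, 2.9, -2.3, 0, 0.5],
    [0, 0, -37.7, 3.6, -2.9, 0, 0.5],
    [0, 0, -37.7, 4.34, -3.45, 0, 0.5],
    [0, 0, -37.7, 4.34, -3.45, 0, 0.5],
    [0, 0, -37.7, 4.34, -3.45, 0, 0.5]
  ]
}}

```text
t: 13.25
tcp_pos: [0.4719, 0.2819, 0.2178]
tcp_rot: [0.702, 0.713, -0.002, -0.001]
force: [0.2, -0.0, -5.8]
finger_gap: 0.626
```

Run:
```python
from rows import *
import pickle
st()
for n in ("wrist","top","side"):
    pickle.dump((observe(),camera_params(n)),open(f'p8{n}.pkl','wb')); cv2.imwrite(f'pics/{n}8.png',snapshot(n)[:,:,::-1])
t=cv2.imread('pics/top8.png'); crop(t,150,310,140,260,5,'pics/t8c.png')
t=cv2.imread('pics/side8.png'); crop(t,200,360,180,300,5,'pics/s8c.png')
```

```text
t 13.25 [0.4719 0.2819 0.2178] yaw [ 0.16  0.23 90.9 ] F [ 0.2 -0.  -5.8] gap 0.626 q [0.46 0.2  1.84 0.   1.1  0.44]
```

View pics/wrist8.png

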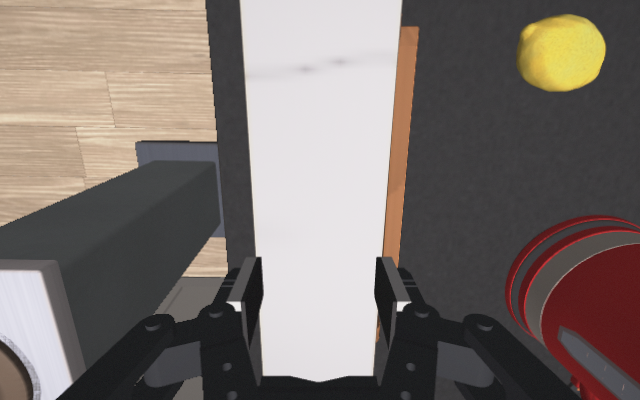

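View pics/t8c.png

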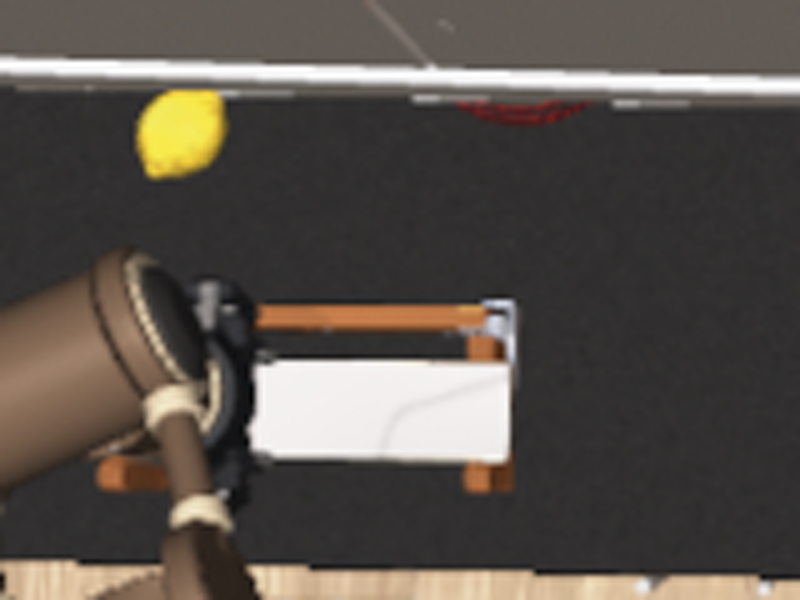

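View pics/s8c.png

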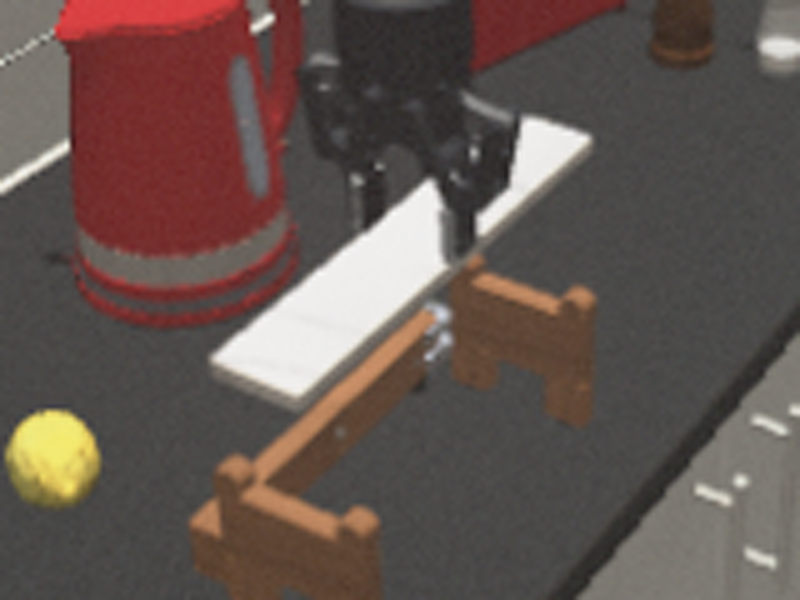

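```bash
cat > pl.py <<'E'
from rows import *
import pickle
from scipy.optimize import least_squares
def fitp(obs,x0,prior,sig):
    # state x,y,z(top mid),yaw(deg of plank x),pitch tilt along (deg), roll
    def f(s):
        Rm=R.from_euler("zyx",[s[3],s[4],s[5]],degrees=True)
        r=[]
        for P,uv,c in obs: r+=list((proj(P,Rm.apply([c[0]*.15,c[1]*.03,0])+s[:3])[0]-uv)/.4)
        return np.r_[r,(np.array(s)-prior)/sig]
    return least_squares(f,x0)
E
python3 - <<'E'
from pl import *
T=camera_params("top");S=camera_params("side")
tc=lambda u,v:np.array([150+(u+.5)/5-.5,140+(v+.5)/5-.5])
sc=lambda u,v:np.array([200+(u+.5)/5-.5,180+(v+.5)/5-.5])
# plank x along +y world -> yaw 90; plank +y = world -x
obs=[(T,tc(509,361),(-1,-1)),(T,tc(510,462),(-1,1)),(S,sc(214,357),(1,-1)),(S,sc(297,401),(1,1)),(S,sc(592,138),(-1,1))]
pr=np.array([.472,.282,.2013,90.9,0,0])
for o in (obs,obs[:2]+obs[2:4],obs[2:]):
    r=fitp(o,pr,pr,[.05,.05,.003,5,1,1]); print(r.x.round(4)); print((r.fun[:len(o)*2]*.4).round(2))
E
```

```text
[ 0.4718  0.2775  0.2002 90.7577 -1.0004  0.1319]
[ 0.35  0.25 -0.38 -0.38 -0.97  0.49  0.78 -0.47  0.34 -0.05]
[ 0.4718  0.2769  0.2011 90.5833 -0.9514 -0.4193]
[ 0.44  0.35 -0.34 -0.24 -0.92  0.47  0.77 -0.48]
[ 4.73200e-01  2.75900e-01  1.98700e-01  9.06863e+01 -9.19900e-01
  2.78000e-02]
[-0.96  0.49  0.72 -0.51  0.27 -0.08]
```

Run:
```python
from rows import *
rows([(.473,.286,.1435,90.8)])
```

```text
[-0.22, 0.02, -0.08] [0.14, 0.025, 1.868]
```

{"method": "move_arm", "body": {
  "commands": [
    [0, 0, 0, 0.11, 0.02, 0.5, 0.5],
    [0, 0, 0, 0.11, 0.02, 1.0, 0.5],
    [0, 0, 0, 0.11, 0.02, 1.5, 0.5],
    [0, 0, 0, 0.11, 0.02, 1.87, 0.5],
    [0, 0, 0, 0.11, 0.02, 1.87, 0.5],
    [0, 0, 0, 0.11, 0.02, 1.87, 0.5]
  ]
}}

```text
t: 14.0
tcp_pos: [0.473, 0.2843, 0.1435]
tcp_rot: [0.703, 0.711, -0.002, -0.001]
force: [-0.3, 0.1, -5.0]
finger_gap: 0.624
```

Run:
```python
from rows import *
import pickle
st()
for n in ("wrist","top","side"):
    cv2.imwrite(f'pics/{n}9.png',snapshot(n)[:,:,::-1])
st()
t=cv2.imread('pics/top9.png'); crop(t,160,280,150,250,6,'pics/t9c.png')
t=cv2.imread('pics/side9.png'); crop(t,210,340,195,305,6,'pics/s9c.png')
```

```text
t 14.0 [0.473  0.2843 0.1435] yaw [ 0.16  0.2  90.67] F [-0.3  0.1 -5. ] gap 0.624 q [0.46 0.3  1.89 0.   0.96 0.45]
t 14.15 [0.474  0.2852 0.1449] yaw [9.000e-02 0.000e+00 9.071e+01] F [ 0.4  0.1 -6.1] gap 0.625 q [0.46 0.3  1.89 0.   0.95 0.45]
```

View pics/wrist9.png

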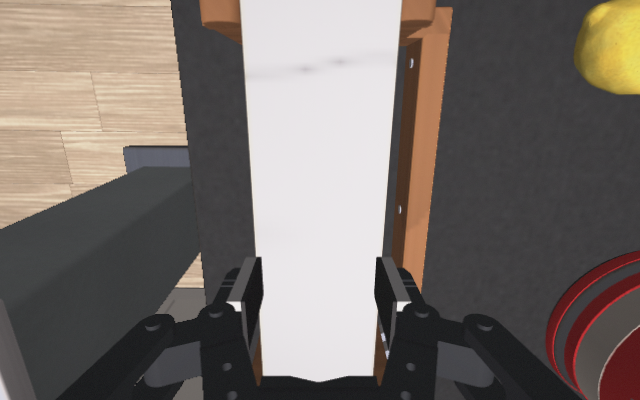

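View pics/t9c.png

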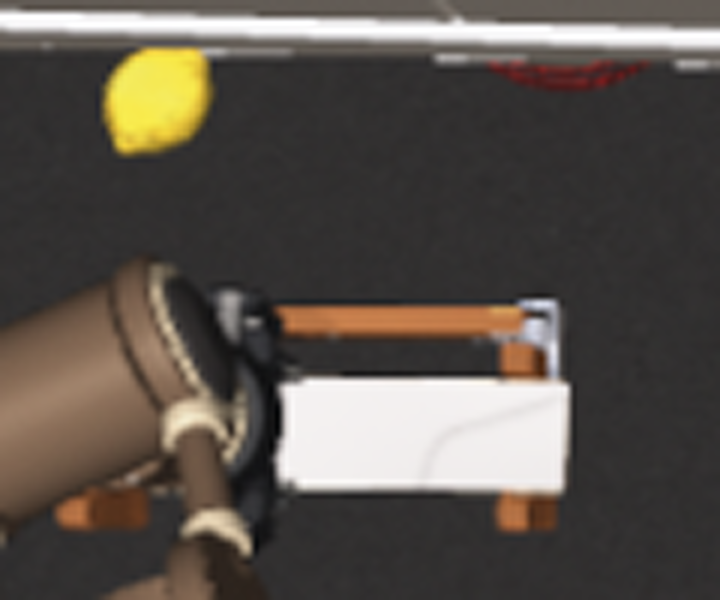

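View pics/s9c.png

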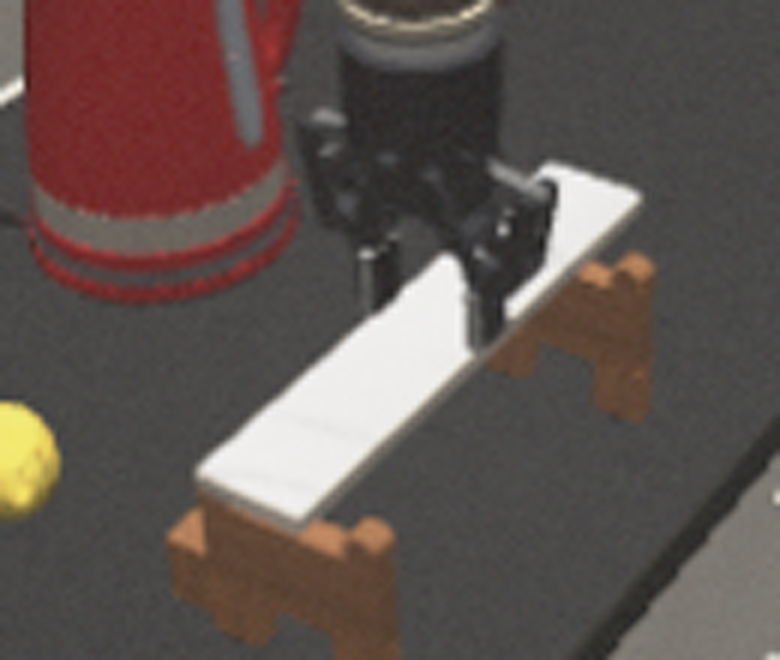

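Run:
```python
from pl import *
T=camera_params("top");S=camera_params("side")
tc=lambda u,v:np.array([160+(u+.5)/6-.5,150+(v+.5)/6-.5])
sc=lambda u,v:np.array([210+(u+.5)/6-.5,195+(v+.5)/6-.5])
obs=[(T,tc(569,382),(-1,-1)),(T,tc(565,494),(-1,1)),(S,sc(197,474),(1,-1)),(S,sc(302,523),(1,1)),(S,sc(641,196),(-1,1)),(S,sc(551,161),(-1,-1))]
pr=np.array([.473,.282,.1275,90.7,0,0])
for o in (obs,obs[:2],obs[2:]):
    r=fitp(o,pr,pr,[.05,.05,.002,1,.7,.7]); print(r.x.round(4)); print((r.fun[:len(o)*2]*.4).round(2))
# stand landmarks as seen in top & side, vs stand model
p=np.array([.473,.2816,.0135]); 
def w(X): a=p[2]; return np.array([p[0]+np.cos(a)*X[0]-np.sin(a)*X[1],p[1]+np.sin(a)*X[0]+np.cos(a)*X[1],X[2]])
print("top stop plate outer back top: pred",proj(T,w((.081,-.132,.045))), "obs",tc(560,299))
print("gate front lug end pred",proj(T,np.array([w((-.052,-.112,.098)),w((-.052,-.128,.098)),w((-.0425,-.112,.1055)),w((.0425,-.112,.1055))])),"obs",tc(497,530),tc(530,530))
print("side fixed lug front top centre",proj(S,w((-.0425,.12,.1055))),"obs",sc(375,527),"gate",proj(S,w((-.0425,-.12,.1055))),sc(636,262))
im=cv2.imread('pics/wrist9.png'); crop(im,180,480,0,120,2.6,'pics/w9c.png')
```

```text
[ 0.4734  0.2816  0.1263 90.5504 -0.2628  0.0941]
[-0.2  -0.1  -0.12 -0.34 -0.11  0.1   0.05 -0.15  0.67 -0.21 -0.07  0.18]
[ 4.72500e-01  2.80800e-01  1.27500e-01  9.06147e+01  2.60000e-03
 -1.27000e-02]
[-0.04  0.11  0.04 -0.11]
[ 0.4732  0.2825  0.127  90.7527 -0.2846  0.1746]
[-0.17  0.15  0.06 -0.13  0.45 -0.24 -0.32  0.17]
top stop plate outer back top: pred [[253.02550054 199.88451223]] obs [252.91666667 199.41666667]
gate front lug end pred [[243.29541855 238.2052903 ]
 [248.13237542 238.24886037]
 [242.97187408 235.31527154]
 [243.78786412 209.61145395]] obs [242.41666667 237.91666667] [247.91666667 237.91666667]
side fixed lug front top centre [[271.18551309 282.62403672]] obs [272.08333333 282.41666667] gate [[315.64952753 238.03885656]] [315.58333333 238.25      ]
```

View pics/w9c.png

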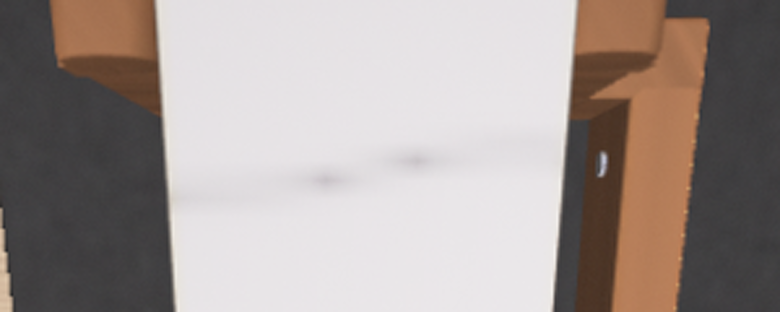

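{"method": "move_arm", "body": {
  "commands": [
    [0, 0, 0, 0, 0, 0.1, 0.5],
    [0, 0, 0, 0, 0, 0.2, 0.5],
    [0, 0, 0, 0, 0, 0.3, 0.5],
    [0, 0, 0, 0, 0, 0.4, 0.5],
    [0, 0, 0, 0, 0, 0.48, 0.5],
    [0, 0, 0, 0, 0, 0.48, 0.5]
  ]
}}

```text
t: 14.75
tcp_pos: [0.4734, 0.285, 0.1248]
tcp_rot: [0.703, 0.711, -0.001, -0.001]
force: [-1.1, -0.9, -6.9]
finger_gap: 0.621
```

Run:
```python
from rows import *
st()
for n in ("wrist","side"):
    cv2.imwrite(f'pics/{n}10.png',snapshot(n)[:,:,::-1])
st()
t=cv2.imread('pics/wrist10.png'); crop(t,160,480,0,160,2.5,'pics/w10c.png')
t=cv2.imread('pics/side10.png'); crop(t,210,340,205,305,6,'pics/s10c.png')
```

```text
t 14.75 [0.4734 0.285  0.1248] yaw [ 0.13  0.11 90.71] F [-1.1 -0.9 -6.9] gap 0.621 q [0.46 0.33 1.9  0.   0.92 0.45]
t 14.85 [0.4739 0.2852 0.1255] yaw [1.000e-01 3.000e-02 9.071e+01] F [-0.   0.  -5.7] gap 0.623 q [0.46 0.33 1.9  0.   0.92 0.45]
```

View pics/w10c.png

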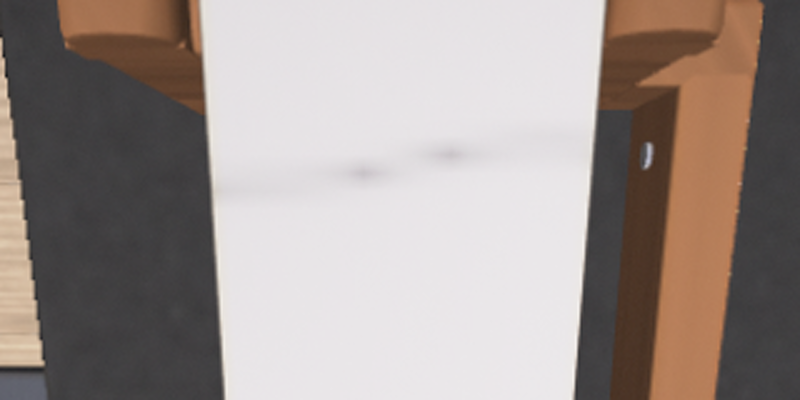

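View pics/s10c.png

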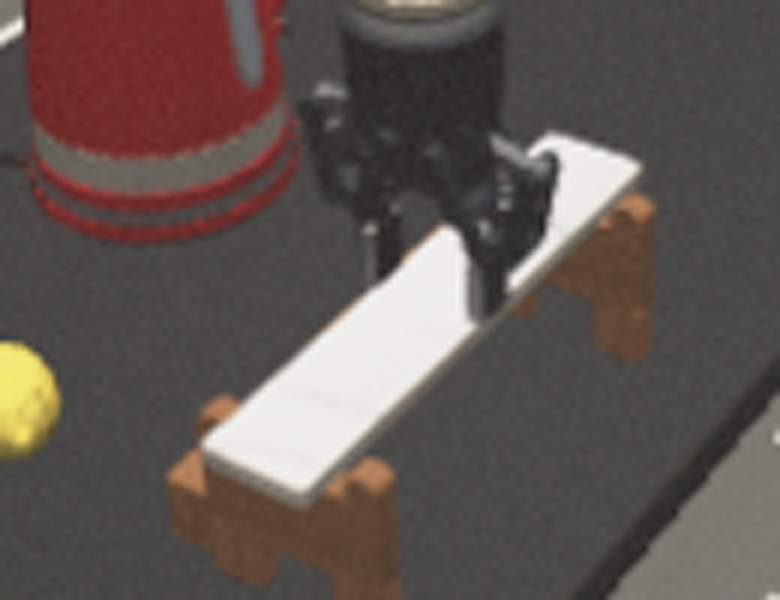

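{"method": "move_arm", "body": {
  "commands": [
    [0, 0, 0, 0, -0.03, 0, 0.5],
    [0, 0, 0, 0, -0.03, 0.06, 0.5],
    [0, 0, 0, 0, -0.03, 0.12, 0.5],
    [0, 0, 0, 0, -0.03, 0.17, 0.5],
    [0, 0, 0, 0, -0.03, 0.17, 0.5]
  ]
}}

```text
t: 15.35
tcp_pos: [0.473, 0.2853, 0.1207]
tcp_rot: [0.703, 0.711, -0.0, -0.001]
force: [-3.5, -1.6, 5.6]
finger_gap: 0.621
```

Run:
```python
from rows import *
st()
for n in ("wrist","side"):
    cv2.imwrite(f'pics/{n}11.png',snapshot(n)[:,:,::-1])
st()
t=cv2.imread('pics/wrist11.png'); crop(t,160,480,0,160,2.5,'pics/w11c.png')
t=cv2.imread('pics/side11.png'); crop(t,210,340,205,305,6,'pics/s11c.png')
```

```text
t 15.35 [0.473  0.2853 0.1207] yaw [1.000e-01 5.000e-02 9.071e+01] F [-3.5 -1.6  5.6] gap 0.621 q [0.46 0.34 1.9  0.   0.91 0.45]
t 15.45 [0.473  0.2854 0.1207] yaw [1.000e-01 3.000e-02 9.071e+01] F [-3.2 -1.9  6.1] gap 0.621 q [0.46 0.34 1.9  0.   0.91 0.45]
```

View pics/w11c.png

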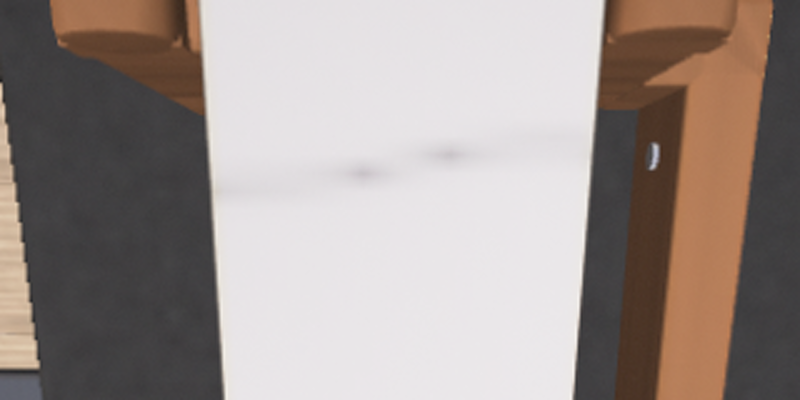

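View pics/s11c.png

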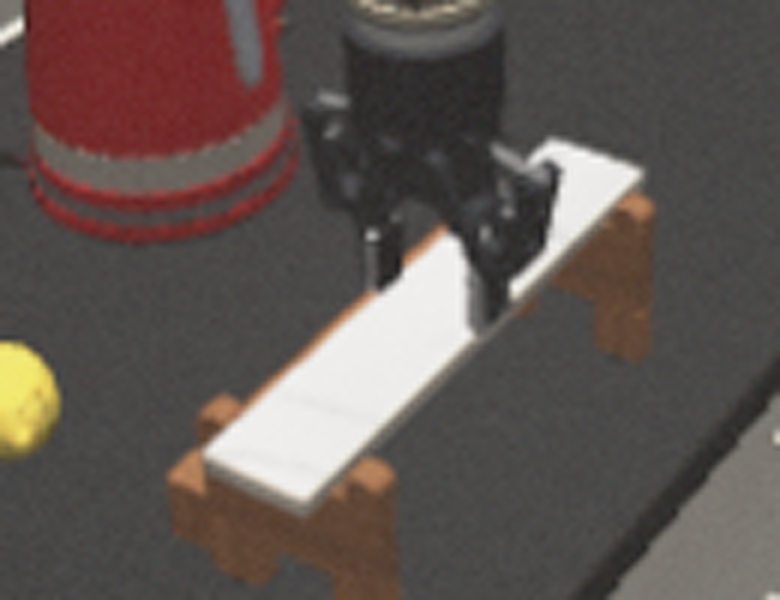

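{"method": "move_arm", "body": {
  "commands": [
    [0, 0, 0, 0, -0.02, -0.03, 0.55],
    [0, 0, 0, 0, -0.02, -0.03, 0.7],
    [0, 0, 0, 0, -0.02, -0.03, 0.85],
    [0, 0, 0, 0, -0.02, -0.03, 1],
    [0, 0, 0, 0, -0.02, -0.03, 1],
    [0, 0, 0, 0, -0.02, -0.03, 1]
  ]
}}

```text
t: 16.05
tcp_pos: [0.4724, 0.2855, 0.1221]
tcp_rot: [0.703, 0.711, 0.0, -0.001]
force: [0.7, -0.3, -0.7]
finger_gap: 0.999
```

Run:
```python
from rows import *
st()
for n in ("wrist","side"):
    cv2.imwrite(f'pics/{n}12.png',snapshot(n)[:,:,::-1])
t=cv2.imread('pics/side12.png'); crop(t,210,340,205,305,6,'pics/s12c.png')
```

```text
t 16.05 [0.4724 0.2855 0.1221] yaw [ 9.000e-02 -0.000e+00  9.071e+01] F [ 0.7 -0.3 -0.7] gap 0.999 q [0.46 0.33 1.9  0.   0.91 0.45]
```

View pics/wrist12.png

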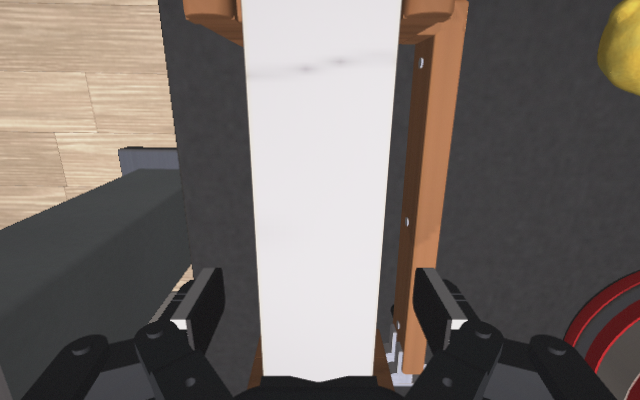

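View pics/s12c.png

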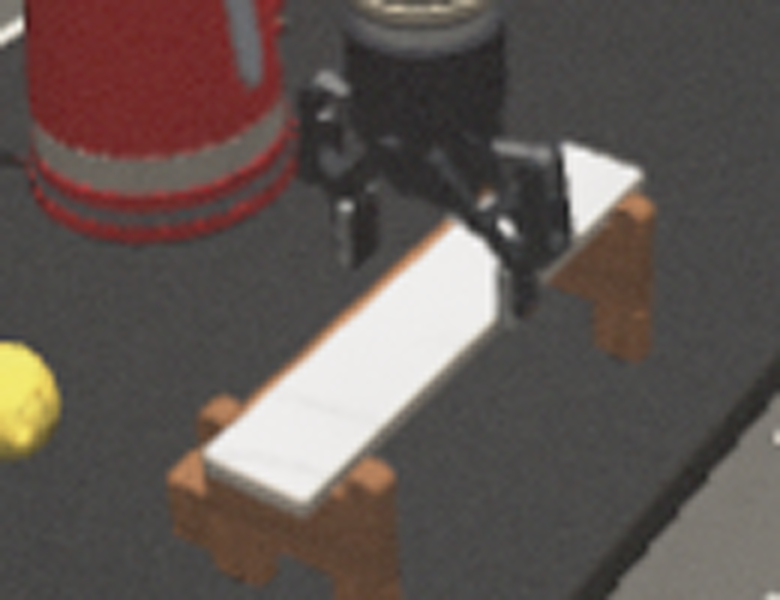

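{"method": "move_arm", "body": {
  "commands": [
    [0, 0, 0, 0, 0, -0.5, 1],
    [0, 0, 0, 0, 0, -1.5, 1],
    [0, 0, 0, 0, 0, -2.5, 1],
    [0, 0, 0, 0, 0, -3.5, 1],
    [0, 0, 0, -1, -0.5, -4.5, 1],
    [0, 0, 0, -2, -1, -5, 1],
    [0, 0, 0, -3, -1, -5, 1],
    [0, 0, 0, -4, -1, -5, 1],
    [0, 0, 0, -4, -1, -5, 1],
    [0, 0, 0, -4, -1, -5, 1]
  ]
}}

```text
t: 17.15
tcp_pos: [0.4345, 0.1242, 0.322]
tcp_rot: [0.704, 0.711, 0.0, -0.001]
force: [0.2, -0.3, 0.6]
finger_gap: 0.999
```

Run:
```python
from rows import *
import pickle
st()
for n in ("wrist","side","top"):
    pickle.dump(camera_params(n),open(f'p13{n}.pkl','wb'));cv2.imwrite(f'pics/{n}13.png',snapshot(n)[:,:,::-1])
t=cv2.imread('pics/side13.png'); crop(t,210,340,205,305,6,'pics/s13c.png')
t=cv2.imread('pics/top13.png'); crop(t,150,280,160,250,6,'pics/t13c.png')
```

```text
t 17.15 [0.4345 0.1242 0.322 ] yaw [ 1.100e-01 -4.000e-02  9.057e+01] F [ 0.2 -0.3  0.6] gap 0.999 q [ 0.18 -0.1   1.94  0.    1.3   0.17]
```

View pics/wrist13.png

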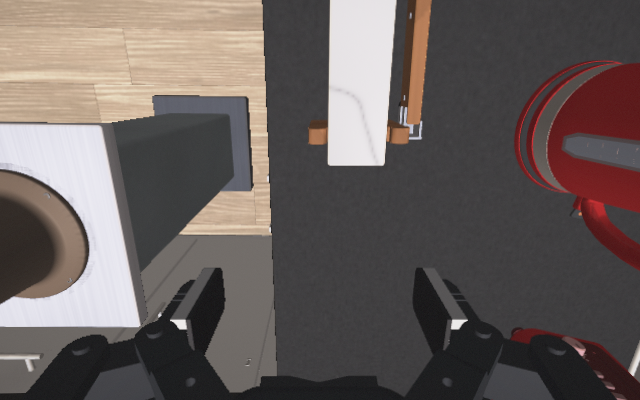

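View pics/s13c.png

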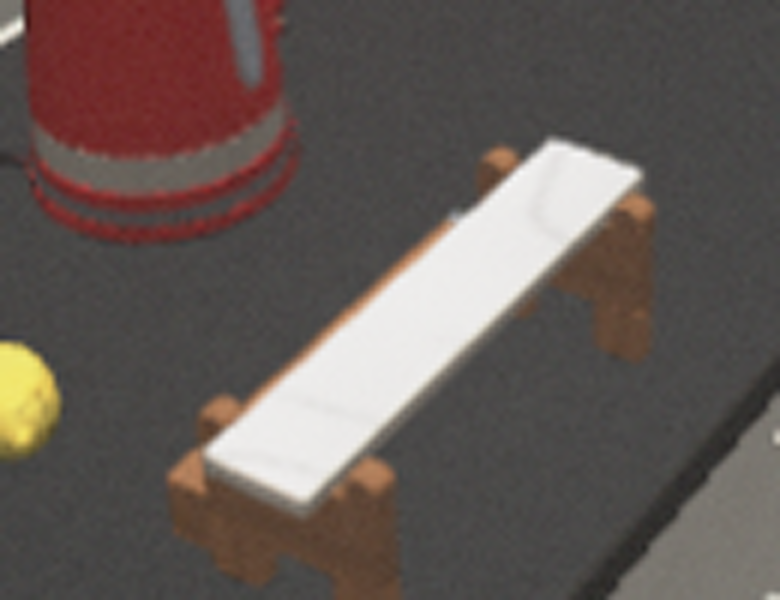

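View pics/t13c.png

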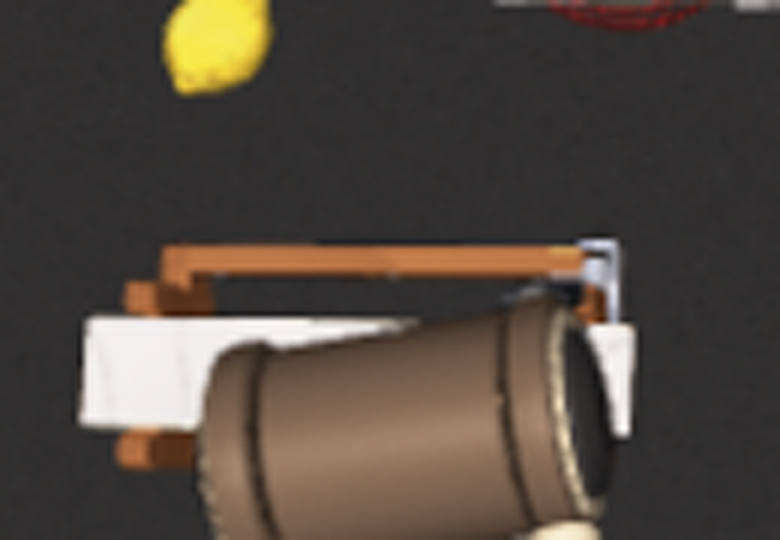

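Run:
```python
from pl import *
T=camera_params("top");S=camera_params("side");W=pickle.load(open('p13wrist.pkl','rb'))
tc=lambda u,v:np.array([150+(u+.5)/6-.5,160+(v+.5)/6-.5])
sc=lambda u,v:np.array([210+(u+.5)/6-.5,205+(v+.5)/6-.5])
tt=[(T,tc(634,326),(-1,-1)),(T,tc(630,437),(-1,1)),(T,tc(89,317),(1,-1)),(T,tc(81,427),(1,1))]
ss=[(S,sc(205,450),(1,-1)),(S,sc(306,500),(1,1)),(S,sc(643,172),(-1,1)),(S,sc(552,136),(-1,-1))]
ww=[(W,(327.5,164.5),(-1,1)),(W,(384.5,165.5),(-1,-1))]
pr=np.array([.473,.282,.104,90.77,0,0])
for o in (tt,ss,ww,tt+ss+ww):
    r=fitp(o,pr,pr,[.05,.05,.005,2,1,1]); print(r.x.round(4),(r.fun[:len(o)*2]*.4).round(1))
t=cv2.imread('pics/wrist13.png'); crop(t,290,440,90,180,5,'pics/w13c.png')
```

```text
[4.72200e-01 2.81600e-01 1.04900e-01 9.03215e+01 5.27000e-02 5.95000e-02] [-0.   0.2 -0.  -0.2 -0.1  0.1  0.1 -0.1]
[ 0.4751  0.2786  0.1009 90.5908 -0.5846  0.2454] [-0.4  0.2  0.2 -0.1  0.3 -0.2 -0.1  0.2]
[4.75300e-01 2.82300e-01 1.01200e-01 8.96357e+01 1.24000e-02 2.90700e-01] [-0.1  0.   0.1 -0. ]
[ 0.4726  0.2824  0.1036 90.5485 -0.7256  0.5632] [-0.2 -0.1 -0.1 -0.5 -0.4  0.1 -0.1 -0.  -0.7  0.3 -0.   0.   0.4  0.1
 -0.1  0.5 -0.4  0.7  0.2 -0.1]
```

View pics/w13c.png

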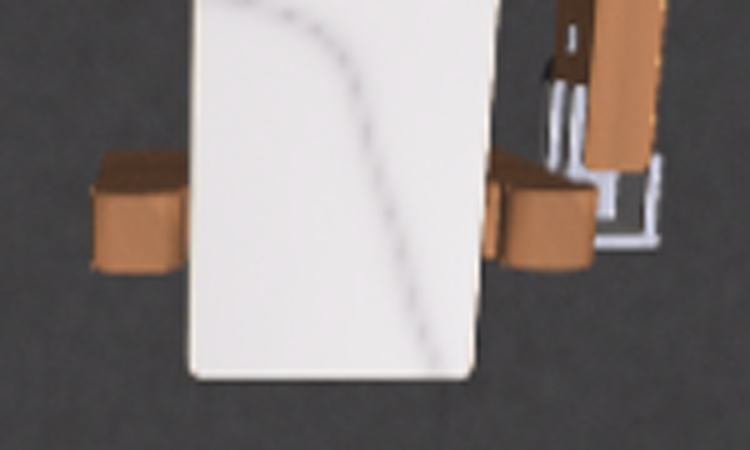

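Run:
```python
from rows import *
st(); job_done();
```

```text
t 17.3 [0.4345 0.1257 0.3217] yaw [1.300e-01 2.000e-02 9.078e+01] F [-0.  -0.5  0.2] gap 0.997 q [ 0.18 -0.1   1.94  0.    1.3   0.17]
the job is handed in; nothing more can be done
```

The condiment shelf is up and the job is handed in, at about 17 s on the robot's clock.

- **Gate leg:** I pushed it out until the wrist felt about 19 N at the stop. The last pictures show it square to the stand.
- **Pull-out:** I pulled the plank out about 126 mm, which put its middle at x ≈ 0.51 m, in front of the cupboard. I let go of it there, flat on the worktop. During that pull the wrist read up to 32 N upward; the fingertips were probably pressing on the worktop.
- **Placing:** I took the plank again by its middle (about 3 mm off), turned it and lowered it onto the stand. Contact came with its origin about 82 mm up, as it should be.

**Last checks:**
- **Height:** the fitted top of the plank came out between 101 and 105 mm in the different pictures, against 104 mm wanted.
- **Endwise:** the overhang at the gate end is about 22 mm, as it should be. The fits agreed with the stand's middle to within 1 mm, except the side camera alone, which read 3 mm off. The play is 5 mm, so I take the strips to be inside the ends, though I did not see them directly.
- **Across:** the plank sits slightly skewed, about 1.7 mm forward at the gate end and 1.6 mm back at the fixed end, within the 3 mm play. I left it like that.

None of the moves went near the pepper mill, salt shaker, lemon, apple or mug. I did not measure their positions again at the end. The gripper was clear of everything when I handed in.

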